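Lock the stone clamp with its quick-release pin

ROBOT

A 7-joint arm with a two-finger parallel gripper is mounted at the origin on the work surface; the furniture and walls round the work are solid. World frame = base frame: x ahead of the robot, y to its left, z up, the work surface at z = 0. Lengths are in mm, angles in rad, forces in N, time in s.
With the tool pointing down it reaches from about 400 to 875 mm from the base axis. Payload 19.3 kg.
Tool frame: the origin (TCP) lies where the fingers leave the gripper's body, on its centre line; the fingertips stand 73 mm ahead of it and the grasp point (between the pads) lies 54 mm ahead of it (bot.grip_depth is the distance from the TCP to the grasp point, in mm); x points along the fingers, z is the direction in which the jaws open and shut, and the axes are right-handed (so a half turn about x gives the same grasp; the last joint's range is limited). The gripper opens to 85 mm and grips with 20 to 120 N. Pads are 22 mm wide; open, the fingers measure 114 mm over their backs; the gripper's body (76 mm by 85 mm) begins 54 mm behind the grasp point. The pads swing forward as they close: fully open they stand 13 mm farther back than shut.
Start: joints at [-1.241, 0.521, -0.036, 1.599, 0.021, 1.021, -0.113], TCP at [243.289, 575.697, 303.891] pointing down, gripper open.
Joint ranges: [-2.91, 2.91], [-0.3, 2.13], [-1.5, 1.42], [0.17, 2.43], [-1.26, 4.41], [0.16, 1.93], [-2.52, 2.52]. Speed limits (rad/s): [1.89, 1.89, 2.39, 2.39, 3.01, 3.01, 3.01].

INTERFACE

Orientations are given as a unit quaternion [w, x, y, z].
In Python, from cell import bot gives the robot as it stands. The module is installed in compiled form; this text tells all that it offers.
- The arm moves only by the tool drive_tool, never from a script. Its argument "rows" is a list of rows, each an object of numbers: "gripper": the closure, from -1 (fully open) to 1 (shut); "tx", "ty", "tz": the shift along the tool's x, y, z in mm; "twist": the turn about the tool's x in degrees. In form: [{"gripper": .., "tx": .., "ty": .., "tz": .., "twist": ..}, ...]. A call has 1 to 10 rows; each row shifts and turns the commanded pose from where the row before left it, along the tool's axes as they then stand; what a row does not reach is not made up. A row lasts 1/8 s, in which the tool goes at most 62.5 mm and 10.7 degrees, less where a joint would pass 70% of its speed; a pose out of reach is approached as far as the arm can. A call with a gripper value outside its range is refused whole. The fingers move at their own pace and stop on an object; "squeeze" is the grip in N (left out, the last holds). Time passes only in rows, so rows that do not move let the fingers close. It gives the time, the measured TCP pose, the force and the opening at its end, in the units of the state.
- bot.get_obs(): the state, without advancing time (a new reading comes with each control period).
- bot.capture(name): name is "scene" or "top"; returns a dict with "pixels" (384x512x3 uint8, blue, green, red), "K" (3x3 intrinsics, pixels), "extrinsics" (4x4, takes a point from camera to world coordinates). Camera axes: x right, y up, looking along -z (the intrinsics and any distortion apply to the point x, -y, -z); pixel columns grow to the right and rows downward; lengths in mm; the calibration is good to about 2 mm. A picture is of the moment at which its call begins. There is no depth.
- bot.sign_off(): hands the job in, once; it reports no verdict.
The state is a dict: "time_s": time; "qpos": joint angles; "dq": joint speeds; "effort": joint torques, N m; "tool_pos": TCP position; "ee_rot": TCP orientation; "ft_force": force on the tool from outside, world axes, zero at the start; "ft_torque": the same for the moment, N m; "width": finger opening in mm.
Only numpy, scipy, OpenCV 4.12 (cv2) and the standard library are available. Lean on these libraries where they do the work, as an engineer would, in place of code of your own. Each camera call takes 0.05 s, during which the arm holds its last target. There are 200 camera calls.

TASK

Lock the hold-down arm of the grey stone clamp with the slim quick-release pin, the one with the red buttons. Pick it out of the wooden rack with its two red buttons squeezed in, push it straight down through the aligned holes of the clevis and the yellow arm until its collar sits on the top plate, then let go so that the buttons spring out and the balls lock underneath. Leave the thicker pin with the blue buttons where it stands.

Things in the scene. Friction and masses are not known exactly. Their poses are not given: they have to be found in the camera images.
- red_pin: Steel pin, red buttons, 107 mm tall (lengths in mm), 0.14 kg. Origin: centre of its foot, z up the pin. Shank dia 16, lowest 12 tapers to 6; collar dia 38 at z 62-66 (keep fingertips above it); black grip z 74-106, 28 along x, 20 along y. Red buttons on its +y and -y faces, z 77-103, 18 wide, 32 across both (23 squeezed). Balls at z 18 stand 4 out on the +y and -y sides. Either way round fits.
- red_pin_button_a (a joint): Spring button on the pin's +y side: 0 = out (balls out, locked), 0.0045 m = fully in (balls drawn in); the -y button works alike. A gripper closed along the pin's y on both buttons (6 N presses them fully in) holds the pin and draws in the balls; with the balls out it does not fit the clevis.
- clevis_hole (a point): Centre of the hole's mouth on the top face of the steel clevis, 79 mm above the table, at the near end of the grey clamp (base 170 x 80, fixed). z up, x toward the arm's pivot. Vertical hole dia 20 through top plate, yellow arm end and lower plate, in line; lower plate's underside is 34 below this point, free space to 69 below. Nothing near the hole is higher. The arm's hinge is stiff.
- blue_pin: The other pin: same height and form, blue buttons, 22 mm shank, too thick for the clevis. Origin: centre of its foot. Both pins stand by their collars in a fixed wooden rack, 134 x 58 mm, top 68 above the table, feet 6 above it, in two 31 mm holes 66 apart along the rack's long side, in either order; the buttons face across the row within 10 degrees.
Not all that is in view belongs to the job. Leave any purple look-alike of the red_pin alone.

How it is judged:
By the outcome, as a careful person would: the job done as asked, in the order asked, and still so for the second after the job is handed in, with the robot touching nothing.
It also fails if it takes over 48 s, if anything falls off the work surface, if the arm or the gripper's body presses on something with over 40 N, if the wrist force passes 120 N, or if a joint passes its speed limit or range.

## Working session

There is one attempt and no reset: what is moved stays moved. The work goes in short steps, Python scripts to look and compute and a tool call to move; the robot and the scene stay as the last step left them, time stands still between calls to the robot, and variables do not carry over. Pictures are saved under pics/ and viewed, about 8 in all and at most 12, crops included, and the job is handed in when it is done.

Besides the shell and the picture viewer there is one more tool, called by a JSON object that holds its "op" and its "data", one argument or row to a line. drive_tool: Moves the arm, as the interface text tells. Its arguments: {"type":"object","properties":{"rows":{"type":"array","items":{"type":"object","properties":{"gripper":{"type":"number"},"tx":{"type":"number"},"ty":{"type":"number"},"tz":{"type":"number"},"twist":{"type":"number"}}}},"squeeze":{"type":"number"}},"required":["rows"]}

```bash
mkdir -p pics
python3 - <<'E'
from cell import bot
import cv2,numpy as np
o=bot.get_obs();print({k:np.round(v,3).tolist() for k,v in o.items()},bot.grip_depth)
for n in("scene","top"):
    c=bot.capture(n);cv2.imwrite(f"pics/{n}0.png",c["pixels"]);print(np.round(c["K"],2).tolist(),np.round(c["extrinsics"],4).tolist(),[k for k in c])
a=cv2.imread("pics/scene0.png");b=cv2.imread("pics/top0.png")
E
```

```text
{'time_s': 0.0, 'qpos': [-1.241, 0.522, -0.036, 1.6, 0.021, 1.021, -0.113], 'dq': [0.0, -0.001, 0.0, -0.001, 0.0, 0.001, 0.0], 'effort': [0.001, -92.711, 1.98, -36.991, 0.018, 0.008, 0.0], 'tool_pos': [243.197, 575.469, 303.323], 'ee_rot': [0.589, -0.391, 0.59, 0.391], 'ft_force': [0.136, 0.092, 0.077], 'ft_torque': [-0.082, -0.038, 0.023], 'width': 85.043} 53.900000000000006
[[478.12, 0.0, 265.08], [0.0, 478.12, 190.56], [0.0, 0.0, 1.0]] [[0.9009, 0.3322, -0.2793, 266.3742], [-0.4339, 0.6794, -0.5918, -546.7573], [-0.0068, 0.6543, 0.7562, 773.7632], [0.0, 0.0, 0.0, 1.0]] ['pixels', 'K', 'extrinsics']
[[410.74, 0.0, 252.93], [0.0, 410.74, 186.19], [0.0, 0.0, 1.0]] [[-0.0126, 0.9852, -0.1709, 369.3834], [-0.9998, -0.0101, 0.0152, -16.0891], [0.0132, 0.171, 0.9852, 928.1486], [0.0, 0.0, 0.0, 1.0]] ['pixels', 'K', 'extrinsics']
```

View pics/scene0.png

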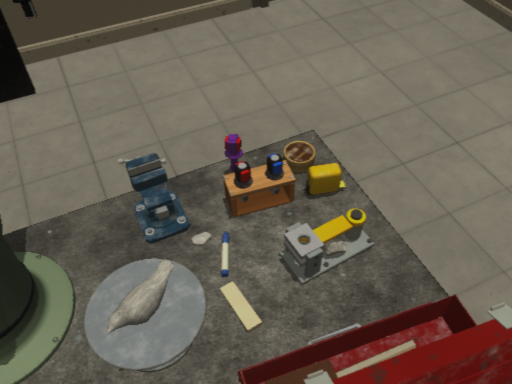

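View pics/top0.png

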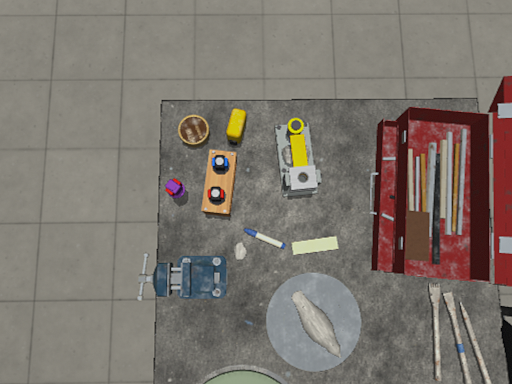

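Scene view: the red pin is at about (243,173), the blue at (274,165) and the clevis hole at (304,240). Top view: red (216,193), blue (220,162), hole (303,178). The purple look-alike stands beside the rack. Next I'll enlarge crops for precision.

Run:
```python
import cv2,numpy as np
b=cv2.imread("pics/top0.png");a=cv2.imread("pics/scene0.png")
f=lambda i,x,y,w,h,s:cv2.resize(i[y:y+h,x:x+w],None,fx=s,fy=s,interpolation=cv2.INTER_CUBIC)
t=np.hstack([f(b,195,145,50,75,8),f(b,270,145,50,75,8)]);cv2.imwrite("pics/tc.png",t)
s=np.hstack([f(a,220,150,80,75,5),f(a,275,210,80,75,5)]);cv2.imwrite("pics/sc.png",s)
```

```text
(no output)
```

View pics/tc.png

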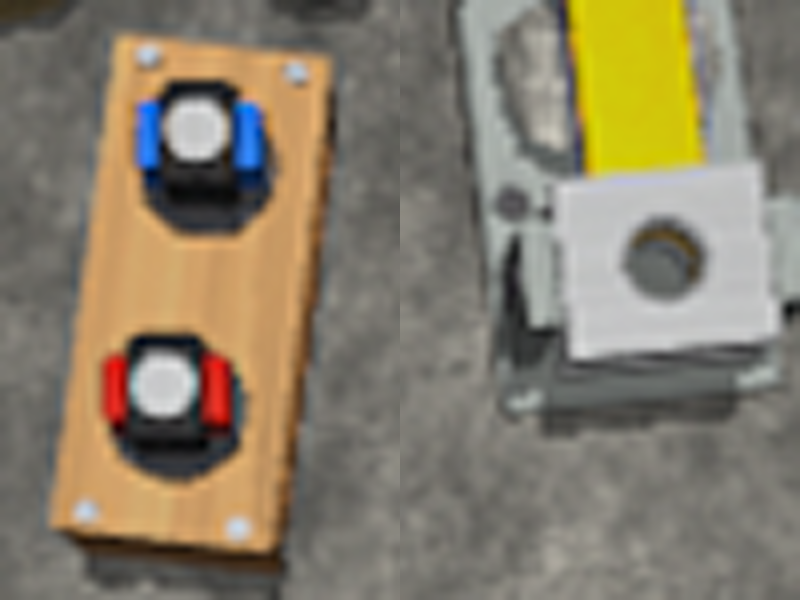

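View pics/sc.png

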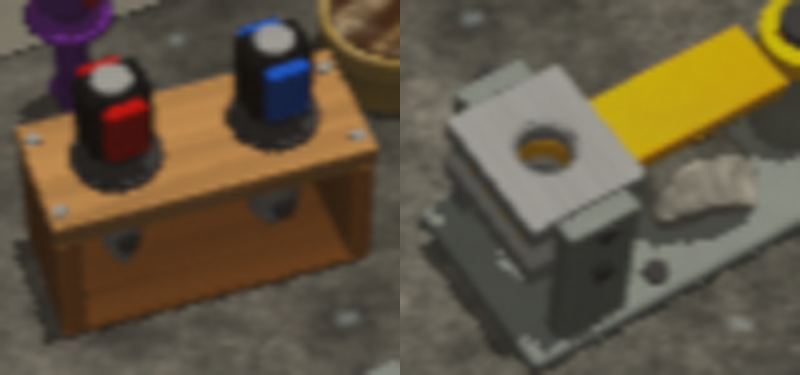

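The crops show the red pin's top cap at crop (163,383) / (112,78), with the buttons facing across the row. The hole's mouth is at crop (664,258) / (547,148). Now I'll triangulate.

```bash
cat > h.py <<'E'
import numpy as np,cv2
from scipy.spatial.transform import Rotation as R
def ray(c,u,v):
    K=c["K"];E=np.array(c["extrinsics"]);d=np.array([(u-K[0][2])/K[0][0],-(v-K[1][2])/K[1][1],-1.]);d=E[:3,:3]@d
    return E[:3,3],d/np.linalg.norm(d)
def plane(c,u,v,z):
    o,d=ray(c,u,v);return o+d*(z-o[2])/d[2]
def tri(r1,r2):
    A=[];b=[]
    P=[np.eye(3)-np.outer(d,d) for _,d in(r1,r2)]
    p=np.linalg.solve(P[0]+P[1],P[0]@r1[0]+P[1]@r2[0]);return p,[np.linalg.norm(Q@(p-r[0])) for Q,r in zip(P,(r1,r2))]
def blobs(img,box,lo,hi,amin=3):
    x,y,w,h=box;m=cv2.inRange(cv2.cvtColor(img[y:y+h,x:x+w],cv2.COLOR_BGR2HSV),np.array(lo),np.array(hi))
    n,l,s,ce=cv2.connectedComponentsWithStats(m);return [(int(s[i,4]),ce[i]+[x,y]) for i in range(1,n) if s[i,4]>=amin]
E
python3 - <<'E'
from h import *
from cell import bot
np.set_printoptions(precision=2,suppress=True)
T=bot.capture("top");S=bot.capture("scene")
cr=lambda x0,y0,s,x,y:(x0+(x+.5)/s-.5,y0+(y+.5)/s-.5)
caps={"red":(cr(195,145,8,163,383),cr(220,150,5,112,78),113),"blue":(cr(195,145,8,196,128),cr(220,150,5,274,39),113),
"hole":(cr(270,145,8,264,258),cr(275,210,5,147,147),79)}
for k,(t,s,z) in caps.items():
    print(k,*tri(ray(T,*t),ray(S,*s)),"top@z",plane(T,*t,z),"scene@z",plane(S,*s,z))
b=blobs(T["pixels"],(203,183,30,22),(0,150,80),(8,255,255))+blobs(T["pixels"],(203,183,30,22),(172,150,80),(180,255,255))
for n,c in b: print("redbtn",n,c,plane(T,*c,107))
for u in((175,187),): print("purple",tri(ray(T,*u),ray(S,232,139)))
for p in((120,40),(330,55),(55,525),(275,552)): print("rack corner",plane(T,*cr(195,145,8,*p),68))
for p in((553,183),(757,163),(572,358),(780,335)): print("plate corner",plane(T,*cr(270,145,8,p[0]-400,p[1]),79))
q=bot.get_obs()["ee_rot"];print(R.from_quat([q[1],q[2],q[3],q[0]]).as_matrix())
E
```

```text
red [498.75  47.79 112.82] [np.float64(0.1253042933007124), np.float64(0.12530429330071188)] top@z [498.84  47.75 113.  ] scene@z [498.56  47.64 113.  ]
blue [564.26  39.69 112.37] [np.float64(0.29236532017696265), np.float64(0.29236532017683886)] top@z [564.4   39.58 113.  ] scene@z [563.67  39.15 113.  ]
hole [ 536.03 -134.38   77.7 ] [np.float64(0.09066524224687082), np.float64(0.09066524224682046)] top@z [ 535.69 -134.18   79.  ] scene@z [ 535.62 -135.16   79.  ]
redbtn 26 [209.04 193.15] [498.46  60.12 107.  ]
redbtn 33 [221.45 193.3 ] [497.89  35.05 107.  ]
purple (array([511.84, 128.78, 107.84]), [np.float64(0.20357620774307053), np.float64(0.20357620774318533)])
rack corner [599.69  63.15  68.  ]
rack corner [595.02   6.6   68.  ]
rack corner [468.54  79.48  68.  ]
rack corner [460.78  21.76  68.  ]
plate corner [ 556.21 -105.42   79.  ]
plate corner [ 561.11 -159.74   79.  ]
plate corner [ 509.21 -109.11   79.  ]
plate corner [ 514.77 -164.03   79.  ]
[[-0.   -0.92  0.39]
 [-0.    0.39  0.92]
 [-1.   -0.   -0.  ]]
```

Checks agree: the pins are 66.0 mm apart, the cap is at z 112.8 (expected 113) and the hole at 77.7 (expected 79). The red pin is at (498.7, 47.7) with its button axis at about 88.7°. The hole is at (535.8, -134.5).

{"op": "drive_tool", "data": {
  "rows": [
    {"gripper": -0.3,"twist": -7.25},
    {"gripper": -0.3,"twist": -7.25},
    {"gripper": -0.3,"twist": -7.25},
    {"gripper": -0.3,"tz": -35,"ty": -18},
    {"gripper": -0.3,"tz": -35,"ty": -18},
    {"gripper": -0.3,"tz": -35,"ty": -18},
    {"gripper": -0.3,"tz": -35,"ty": -18},
    {"gripper": -0.3,"tz": -35,"ty": -18},
    {"gripper": -0.3,"tz": -35,"ty": -18},
    {"gripper": -0.3,"tz": -35,"ty": -18}
  ],
  "squeeze": 40
}}

```text
validation failed for argument at $.ro...
```

{"op": "drive_tool", "data": {
  "rows": [
    {"gripper": -0.3,"tz": -35,"ty": -18},
    {"gripper": -0.3,"tz": -35,"ty": -18},
    {"gripper": -0.3,"tz": -35,"ty": -18},
    {"gripper": -0.3,"tz": -35,"ty": -18},
    {"gripper": -0.3,"tz": -35,"ty": -18},
    {"gripper": -0.3,"tz": -35,"ty": -18},
    {"gripper": -0.3},
    {"gripper": -0.3}
  ]
}}

```text
validation failed for argument at $.ro...
```

```bash
cat >> h.py <<'E'
def delta(o,tx,ty,tz,ang):
    q=o["ee_rot"];M=R.from_quat([q[1],q[2],q[3],q[0]]).as_matrix()
    z=M[:,2];a=np.degrees(np.arctan2(z[1],z[0]));d=np.array([tx,ty,tz])-o["tool_pos"]
    print("t",round(float(o["time_s"]),2),"pos",np.round(o["tool_pos"],1),"w",np.round(o["width"],1),"F",np.round(o["ft_force"],1),"zang",round(a,2),"down",np.round(M[:,0],3),"tool shift",np.round(M.T@d,1),"twist",round(-(ang-a),2))
E
python3 -c "
from h import *;from cell import bot
delta(bot.get_obs(),498.7,47.7,200,88.7)"
```

```text
t 0.2 pos [243.3 575.6 303.6] w 85.8 F [ 0.8  0.4 -0.7] zang 67.09 down [-0.    -0.001 -1.   ] tool shift [ 103.8 -440.8 -386.7] twist -21.61
```

Both calls were refused, probably because every key must be present. I'll retry with a small one.

{"op": "drive_tool", "data": {
  "rows": [
    {"gripper": -0.3,"tx": 0,"ty": 0,"tz": 0,"twist": -7.2},
    {"gripper": -0.3,"tx": 0,"ty": 0,"tz": 0,"twist": -7.2},
    {"gripper": -0.3,"tx": 0,"ty": 0,"tz": 0,"twist": -7.2},
    {"gripper": -0.3,"tx": 0,"ty": -18,"tz": -35,"twist": 0},
    {"gripper": -0.3,"tx": 0,"ty": -18,"tz": -35,"twist": 0},
    {"gripper": -0.3,"tx": 0,"ty": -18,"tz": -35,"twist": 0},
    {"gripper": -0.3,"tx": 0,"ty": -18,"tz": -35,"twist": 0}
  ],
  "squeeze": 40
}}

```text
time_s: 1.08
tool_pos: [312.5, 432.8, 303.9]
ee_rot: [0.506, -0.494, 0.506, 0.494]
ft_force: [-0.0, 0.1, -0.0]
width: 55.4
```

{"op": "drive_tool", "data": {
  "rows": [
    {"gripper": -0.3,"tx": 0,"ty": -17,"tz": -35,"twist": 0},
    {"gripper": -0.3,"tx": 0,"ty": -17,"tz": -35,"twist": 0},
    {"gripper": -0.3,"tx": 0,"ty": -17,"tz": -35,"twist": 0},
    {"gripper": -0.3,"tx": 0,"ty": -17,"tz": -35,"twist": 0},
    {"gripper": -0.3,"tx": 0,"ty": -17,"tz": -35,"twist": 0},
    {"gripper": -0.3,"tx": 0,"ty": -17,"tz": -35,"twist": 0},
    {"gripper": -0.3,"tx": 0,"ty": -17,"tz": -35,"twist": 0},
    {"gripper": -0.3,"tx": 0,"ty": -17,"tz": -35,"twist": 0},
    {"gripper": -0.3,"tx": 0,"ty": -17,"tz": -35,"twist": 0},
    {"gripper": -0.3,"tx": 0,"ty": 0,"tz": 0,"twist": 0}
  ]
}}

```text
time_s: 2.33
tool_pos: [458.5, 113.3, 303.9]
ee_rot: [0.507, -0.493, 0.507, 0.493]
ft_force: [-0.3, 0.0, -0.2]
width: 55.9
```

```bash
python3 -c "
from h import *;from cell import bot
delta(bot.get_obs(),498.7,47.7,200,88.7)"
```

```text
t 2.33 pos [458.5 113.3 303.9] w 55.9 F [-0.3  0.  -0.2] zang 88.46 down [ 0.    -0.001 -1.   ] tool shift [103.9 -41.9 -64.4] twist -0.24
```

{"op": "drive_tool", "data": {
  "rows": [
    {"gripper": -0.3,"tx": 0,"ty": -21,"tz": -32.2,"twist": 0},
    {"gripper": -0.3,"tx": 0,"ty": -20.9,"tz": -32.2,"twist": 0},
    {"gripper": -0.3,"tx": 35,"ty": 0,"tz": 0,"twist": 0},
    {"gripper": -0.3,"tx": 35,"ty": 0,"tz": 0,"twist": 0},
    {"gripper": -0.3,"tx": 33,"ty": 0,"tz": 0,"twist": 0},
    {"gripper": -0.3,"tx": 0,"ty": 0,"tz": 0,"twist": 0},
    {"gripper": -0.3,"tx": 0,"ty": 0,"tz": 0,"twist": 0}
  ]
}}

```text
time_s: 3.2
tool_pos: [498.6, 50.8, 201.9]
ee_rot: [0.506, -0.494, 0.505, 0.494]
ft_force: [0.5, 0.0, 0.1]
width: 55.6
```

```bash
python3 -c "
from h import *;from cell import bot
delta(bot.get_obs(),498.7,47.7,150.5,88.7)
a=bot.capture('scene')['pixels'][100:220,180:320];b=bot.capture('top')['pixels'][130:250,150:290]
cv2.imwrite('pics/g1.png',cv2.resize(np.hstack([a,b]),None,fx=2.8,fy=2.8,interpolation=2))"
```

```text
t 3.2 pos [498.6  50.8 201.9] w 55.6 F [0.5 0.  0.1] zang 88.71 down [ 0.001  0.    -1.   ] tool shift [51.4 -0.1 -3.1] twist 0.01
```

View pics/g1.png

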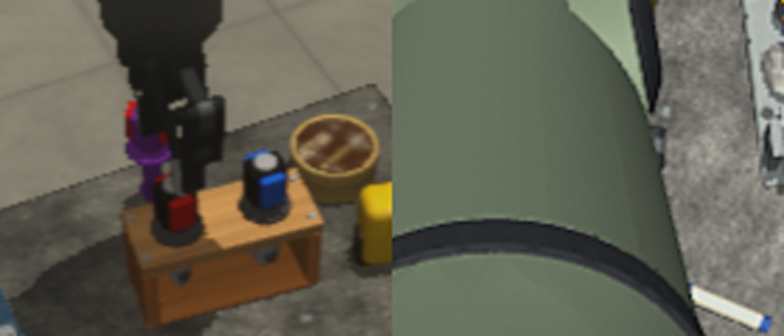

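The open fingers straddle the red pin from above and the blue pin is clear. The arm hides the top view. Now I'll correct y and descend.

{"op": "drive_tool", "data": {
  "rows": [
    {"gripper": -0.3,"tx": 0,"ty": 0,"tz": -3.1,"twist": 0},
    {"gripper": -0.3,"tx": 0,"ty": 0,"tz": 0,"twist": 0},
    {"gripper": -0.3,"tx": 17,"ty": 0,"tz": 0,"twist": 0},
    {"gripper": -0.3,"tx": 17,"ty": 0,"tz": 0,"twist": 0},
    {"gripper": -0.3,"tx": 17,"ty": 0,"tz": 0,"twist": 0},
    {"gripper": -0.3,"tx": 0,"ty": 0,"tz": 0,"twist": 0},
    {"gripper": -0.3,"tx": 0,"ty": 0,"tz": 0,"twist": 0},
    {"gripper": -0.3,"tx": 0,"ty": 0,"tz": 0,"twist": 0}
  ]
}}

```text
time_s: 4.3
tool_pos: [498.5, 47.3, 150.6]
ee_rot: [0.506, -0.494, 0.505, 0.494]
ft_force: [0.1, -0.2, -0.2]
width: 55.3
```

```bash
python3 -c "
from h import *;from cell import bot
delta(bot.get_obs(),498.7,47.7,150.5,88.7)"
```

```text
t 4.3 pos [498.5  47.3 150.6] w 55.3 F [ 0.1 -0.2 -0.2] zang 88.69 down [ 0.001  0.    -1.   ] tool shift [ 0.1 -0.2  0.5] twist -0.01
```

{"op": "drive_tool", "data": {
  "rows": [
    {"gripper": 1,"tx": 0,"ty": 0,"tz": 0,"twist": 0},
    {"gripper": 1,"tx": 0,"ty": 0,"tz": 0,"twist": 0},
    {"gripper": 1,"tx": 0,"ty": 0,"tz": 0,"twist": 0},
    {"gripper": 1,"tx": 0,"ty": 0,"tz": 0,"twist": 0},
    {"gripper": 1,"tx": 0,"ty": 0,"tz": 0,"twist": 0},
    {"gripper": 1,"tx": 0,"ty": 0,"tz": 0,"twist": 0},
    {"gripper": 1,"tx": 0,"ty": 0,"tz": 0,"twist": 0},
    {"gripper": 1,"tx": 0,"ty": 0,"tz": 0,"twist": 0}
  ],
  "squeeze": 40
}}

```text
time_s: 5.3
tool_pos: [498.5, 47.4, 150.5]
ee_rot: [0.506, -0.494, 0.505, 0.494]
ft_force: [-1.6, 1.3, 11.7]
width: 19.6
```

Width 19.6 is below the 23 expected, and there is 11.7 N upward, so I'll look.

```bash
python3 -c "
from h import *;from cell import bot
delta(bot.get_obs(),498.7,47.7,150.5,88.7)
a=bot.capture('scene')['pixels'][110:210,190:310]
cv2.imwrite('pics/g2.png',cv2.resize(a,None,fx=6,fy=6,interpolation=2))"
```

```text
t 5.3 pos [498.5  47.4 150.5] w 19.6 F [-1.6  1.3 11.7] zang 88.7 down [ 0.001  0.    -1.   ] tool shift [-0.  -0.2  0.3] twist 0.0
```

View pics/g2.png

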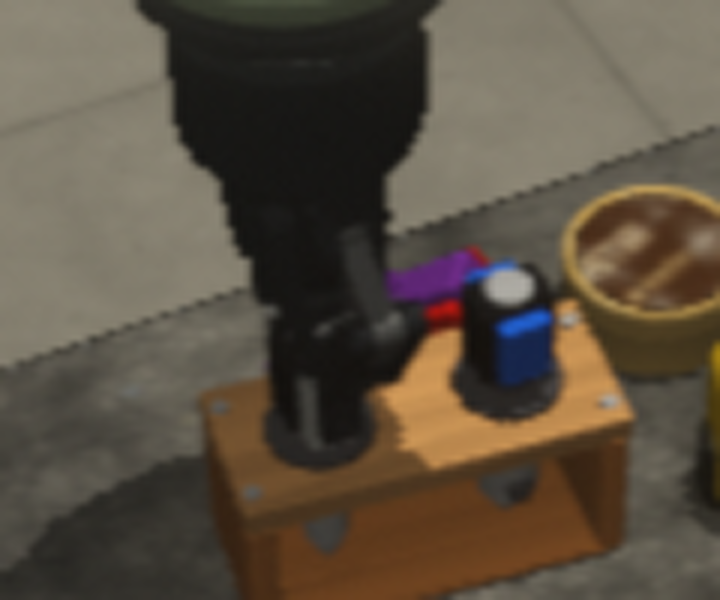

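The fingers are closed on the red pin with their tips near its collar. The purple look-alike now seems tilted or fallen, at crop (440,275). I'll check where it is and how that could have happened before going on.

Run:
```python
from h import *
from cell import bot
np.set_printoptions(precision=1,suppress=True)
S=bot.capture("scene");T=bot.capture("top");t0=cv2.imread("pics/top0.png");s0=cv2.imread("pics/scene0.png")
for n,i in(("s0",s0),("s1",S["pixels"]),("t0",t0),("t1",T["pixels"])):
    print(n,[(a,c) for a,c in blobs(i,(150,100,140,130),(135,90,40),(160,255,255),4)])
def proj(c,p):
    E=np.array(c["extrinsics"]);q=E[:3,:3].T@(np.array(p)-E[:3,3]);k=c["K"];return k[0][0]*q[0]/-q[2]+k[0][2],k[1][1]*-q[1]/-q[2]+k[1][2]
for p in((512,129,0),(512,129,60),(512,129,107),(600,125,10)): print(p,np.array(proj(S,p)))
cv2.imwrite('pics/pp.png',np.hstack([cv2.resize(i[120:200,205:295],None,fx=4.4,fy=4.4,interpolation=2) for i in(s0,S["pixels"])]))
```

```text
s0 [(312, array([232.6, 149.8]))]
s1 [(21, array([261.7, 161.4]))]
t0 [(217, array([175.3, 188.5]))]
t1 []
(512, 129, 0) [234.8 174.9]
(512, 129, 60) [233.3 155.6]
(512, 129, 107) [232.  139.2]
(600, 125, 10) [271.5 160.4]
```

View pics/pp.png

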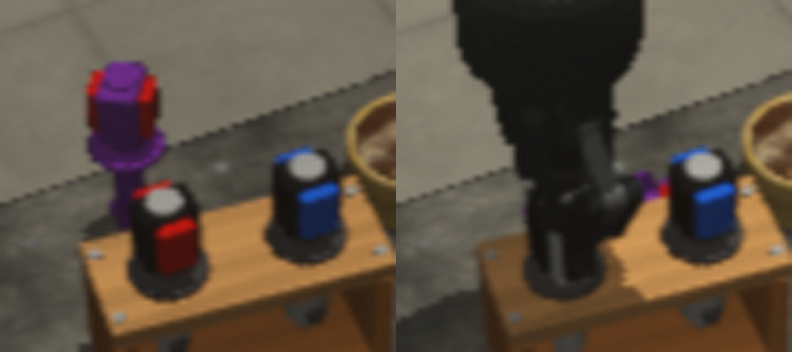

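The purple look-alike has tipped over and is still rolling behind the rack, outside the work path. I can't undo that safely now, so I'll watch it and finish the red pin. Next I'll regrip about 4 mm higher to clear the collar.

{"op": "drive_tool", "data": {
  "rows": [
    {"gripper": 0.0,"tx": 0,"ty": 0,"tz": 0,"twist": 0},
    {"gripper": 0.0,"tx": 0,"ty": 0,"tz": 0,"twist": 0},
    {"gripper": 0.0,"tx": -5,"ty": 0,"tz": 0.3,"twist": 0},
    {"gripper": 0.0,"tx": 0,"ty": 0,"tz": 0,"twist": 0},
    {"gripper": 1,"tx": 0,"ty": 0,"tz": 0,"twist": 0},
    {"gripper": 1,"tx": 0,"ty": 0,"tz": 0,"twist": 0},
    {"gripper": 1,"tx": 0,"ty": 0,"tz": 0,"twist": 0},
    {"gripper": 1,"tx": 0,"ty": 0,"tz": 0,"twist": 0},
    {"gripper": 1,"tx": 0,"ty": 0,"tz": 0,"twist": 0},
    {"gripper": 1,"tx": 0,"ty": 0,"tz": 0,"twist": 0}
  ],
  "squeeze": 30
}}

```text
time_s: 6.7
tool_pos: [498.4, 47.4, 155.3]
ee_rot: [0.506, -0.494, 0.506, 0.494]
ft_force: [-2.5, -1.4, 11.7]
width: 19.6
```

The readings are unchanged, so this isn't tip-on-collar contact. The pads' forward swing pressing the pin into the rack explains it. Lifting.

{"op": "drive_tool", "data": {
  "rows": [
    {"gripper": 1,"tx": -5,"ty": 0,"tz": 0,"twist": 0},
    {"gripper": 1,"tx": -10,"ty": 0,"tz": 0,"twist": 0},
    {"gripper": 1,"tx": -20,"ty": 0,"tz": 0,"twist": 0},
    {"gripper": 1,"tx": -25,"ty": 0,"tz": 0,"twist": 0},
    {"gripper": 1,"tx": -25,"ty": 0,"tz": 0,"twist": 0},
    {"gripper": 1,"tx": -25,"ty": 0,"tz": 0,"twist": 0},
    {"gripper": 1,"tx": -20,"ty": 0,"tz": 0,"twist": 0},
    {"gripper": 1,"tx": 0,"ty": 0,"tz": 0,"twist": 0},
    {"gripper": 1,"tx": 0,"ty": 0,"tz": 0,"twist": 0}
  ]
}}

```text
time_s: 7.82
tool_pos: [497.9, 47.5, 284.5]
ee_rot: [0.506, -0.494, 0.506, 0.494]
ft_force: [-0.1, -0.1, -2.5]
width: 19.7
```

```bash
python3 -c "
from h import *;from cell import bot
delta(bot.get_obs(),535.8,-134.5,286,83)
a=bot.capture('scene')['pixels'][70:210,170:340]
cv2.imwrite('pics/l1.png',cv2.resize(a,None,fx=4.2,fy=4.2,interpolation=2))"
```

```text
t 7.83 pos [497.9  47.5 284.5] w 19.7 F [-0.1 -0.1 -2.5] zang 88.69 down [-0.001 -0.    -1.   ] tool shift [  -1.5  -42.1 -181.1] twist 5.69
```

View pics/l1.png

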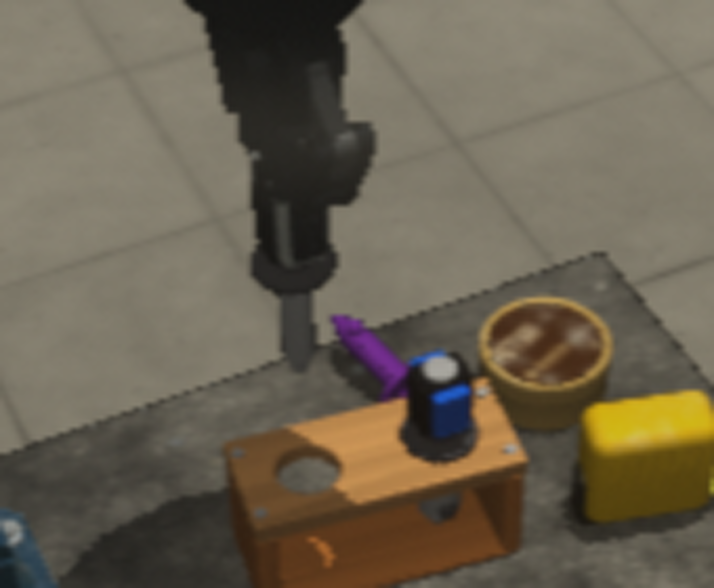

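The red pin is held upright and clear of the rack. The blue pin is untouched, and the purple pin lies at rest behind the rack. Moving above the hole.

{"op": "drive_tool", "data": {
  "rows": [
    {"gripper": 1,"tx": 0,"ty": -7,"tz": -30,"twist": 0},
    {"gripper": 1,"tx": 0,"ty": -7,"tz": -30,"twist": 0},
    {"gripper": 1,"tx": 0,"ty": -7,"tz": -30,"twist": 0},
    {"gripper": 1,"tx": 0,"ty": -7,"tz": -30,"twist": 0},
    {"gripper": 1,"tx": 0,"ty": -7,"tz": -30,"twist": 0},
    {"gripper": 1,"tx": 0,"ty": -7,"tz": -31,"twist": 0},
    {"gripper": 1,"tx": 20,"ty": 0,"tz": 0,"twist": 0},
    {"gripper": 1,"tx": 23,"ty": 0,"tz": 0,"twist": 0},
    {"gripper": 1,"tx": 0,"ty": 0,"tz": 0,"twist": 0},
    {"gripper": 1,"tx": 0,"ty": 0,"tz": 0,"twist": 0}
  ]
}}

```text
time_s: 9.12
tool_pos: [536.2, -134.4, 242.2]
ee_rot: [0.506, -0.494, 0.506, 0.494]
ft_force: [0.7, 0.4, -1.4]
width: 19.4
```

```bash
python3 -c "
from h import *;from cell import bot
delta(bot.get_obs(),535.6,-134.5,238,88.7)
a=bot.capture('scene')['pixels'][170:290,240:380]
b=bot.capture('top')['pixels'][120:240,230:370]
cv2.imwrite('pics/c1.png',cv2.resize(np.hstack([a,b]),None,fx=2.85,fy=2.85,interpolation=2))
cv2.imwrite('pics/c1a.png',a)"
```

```text
t 9.12 pos [ 536.2 -134.4  242.2] w 19.4 F [ 0.7  0.4 -1.4] zang 88.7 down [-0. -0. -1.] tool shift [ 4.2  0.6 -0.1] twist -0.0
```

View pics/c1.png

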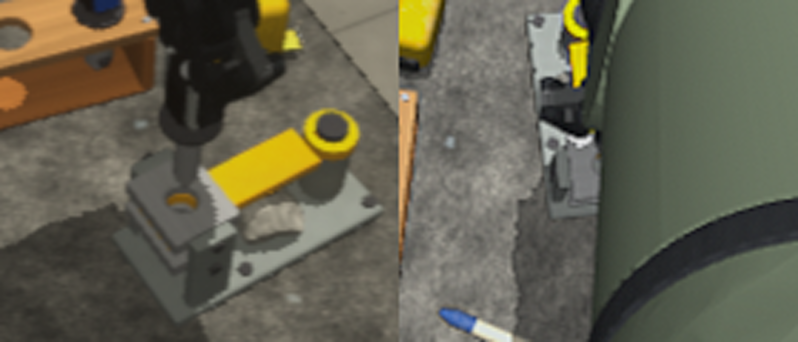

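The pin's foot is in line just above the hole, at crop (183,182) with the hole at (183,203). Descending in steps while watching the force.

{"op": "drive_tool", "data": {
  "rows": [
    {"gripper": 1,"tx": 6,"ty": 0.4,"tz": 0,"twist": 0},
    {"gripper": 1,"tx": 6,"ty": 0,"tz": 0,"twist": 0},
    {"gripper": 1,"tx": 6,"ty": 0,"tz": 0,"twist": 0},
    {"gripper": 1,"tx": 6,"ty": 0,"tz": 0,"twist": 0},
    {"gripper": 1,"tx": 4,"ty": 0,"tz": 0,"twist": 0},
    {"gripper": 1,"tx": 0,"ty": 0,"tz": 0,"twist": 0}
  ]
}}

```text
time_s: 9.98
tool_pos: [535.5, -134.4, 213.6]
ee_rot: [0.506, -0.494, 0.506, 0.494]
ft_force: [-0.7, 0.8, -1.1]
width: 19.6
```

{"op": "drive_tool", "data": {
  "rows": [
    {"gripper": 1,"tx": 4,"ty": 0,"tz": 0,"twist": 0},
    {"gripper": 1,"tx": 4,"ty": 0,"tz": 0,"twist": 0},
    {"gripper": 1,"tx": 4,"ty": 0,"tz": 0,"twist": 0},
    {"gripper": 1,"tx": 0,"ty": 0,"tz": 0,"twist": 0}
  ]
}}

```text
time_s: 10.48
tool_pos: [535.5, -134.3, 201.6]
ee_rot: [0.506, -0.494, 0.506, 0.494]
ft_force: [0.6, -0.1, -1.3]
width: 19.6
```

There was no contact even with the ball height past the mouth, so the balls are drawn in. Continuing.

{"op": "drive_tool", "data": {
  "rows": [
    {"gripper": 1,"tx": 5,"ty": 0,"tz": 0,"twist": 0},
    {"gripper": 1,"tx": 5,"ty": 0,"tz": 0,"twist": 0},
    {"gripper": 1,"tx": 5,"ty": 0,"tz": 0,"twist": 0},
    {"gripper": 1,"tx": 5,"ty": 0,"tz": 0,"twist": 0},
    {"gripper": 1,"tx": 5,"ty": 0,"tz": 0,"twist": 0},
    {"gripper": 1,"tx": 5,"ty": 0,"tz": 0,"twist": 0},
    {"gripper": 1,"tx": 2,"ty": 0,"tz": 0,"twist": 0},
    {"gripper": 1,"tx": 0,"ty": 0,"tz": 0,"twist": 0}
  ]
}}

```text
time_s: 11.48
tool_pos: [535.6, -134.4, 169.8]
ee_rot: [0.506, -0.494, 0.506, 0.494]
ft_force: [-0.5, 0.4, -2.1]
width: 19.5
```

{"op": "drive_tool", "data": {
  "rows": [
    {"gripper": 1,"tx": 1,"ty": 0,"tz": 0,"twist": 0},
    {"gripper": 1,"tx": 1,"ty": 0,"tz": 0,"twist": 0},
    {"gripper": 1,"tx": 0,"ty": 0,"tz": 0,"twist": 0}
  ]
}}

```text
time_s: 11.85
tool_pos: [535.6, -134.4, 167.9]
ee_rot: [0.506, -0.494, 0.506, 0.494]
ft_force: [-0.4, 0.2, -1.0]
width: 19.6
```

{"op": "drive_tool", "data": {
  "rows": [
    {"gripper": 1,"tx": 0.6,"ty": 0,"tz": 0,"twist": 0},
    {"gripper": 1,"tx": 0.6,"ty": 0,"tz": 0,"twist": 0},
    {"gripper": 1,"tx": 0,"ty": 0,"tz": 0,"twist": 0}
  ]
}}

```text
time_s: 12.22
tool_pos: [535.6, -134.4, 166.6]
ee_rot: [0.506, -0.494, 0.506, 0.494]
ft_force: [-0.3, 1.7, -2.5]
width: 19.8
```

{"op": "drive_tool", "data": {
  "rows": [
    {"gripper": 1,"tx": 0.5,"ty": 0,"tz": 0,"twist": 0},
    {"gripper": 1,"tx": 0,"ty": 0,"tz": 0,"twist": 0}
  ]
}}

```text
time_s: 12.48
tool_pos: [535.7, -134.4, 166.4]
ee_rot: [0.506, -0.494, 0.506, 0.494]
ft_force: [-1.6, 1.0, 3.6]
width: 19.7
```

Contact came at the predicted 166.3. I'll press slightly, release and look.

{"op": "drive_tool", "data": {
  "rows": [
    {"gripper": 1,"tx": 0.5,"ty": 0,"tz": 0,"twist": 0},
    {"gripper": 1,"tx": 0,"ty": 0,"tz": 0,"twist": 0},
    {"gripper": -0.2,"tx": 0,"ty": 0,"tz": 0,"twist": 0},
    {"gripper": -0.2,"tx": 0,"ty": 0,"tz": 0,"twist": 0},
    {"gripper": -0.2,"tx": 0,"ty": 0,"tz": 0,"twist": 0},
    {"gripper": -0.2,"tx": 0,"ty": 0,"tz": 0,"twist": 0},
    {"gripper": -0.2,"tx": 0,"ty": 0,"tz": 0,"twist": 0}
  ]
}}

```text
time_s: 13.35
tool_pos: [535.6, -134.4, 165.7]
ee_rot: [0.506, -0.494, 0.506, 0.494]
ft_force: [-0.2, 0.1, 0.3]
width: 51.2
```

{"op": "drive_tool", "data": {
  "rows": [
    {"gripper": -0.2,"tx": -15,"ty": 0,"tz": 0,"twist": 0},
    {"gripper": -0.2,"tx": -30,"ty": 0,"tz": 0,"twist": 0},
    {"gripper": -0.2,"tx": -35,"ty": 0,"tz": 0,"twist": 0},
    {"gripper": -0.2,"tx": -35,"ty": 0,"tz": 0,"twist": 0},
    {"gripper": -0.2,"tx": -15,"ty": 0,"tz": 0,"twist": 0},
    {"gripper": -0.2,"tx": 0,"ty": 0,"tz": 0,"twist": 0},
    {"gripper": -0.2,"tx": 0,"ty": 0,"tz": 0,"twist": 0}
  ]
}}

```text
time_s: 14.22
tool_pos: [535.2, -134.2, 294.7]
ee_rot: [0.505, -0.494, 0.506, 0.495]
ft_force: [0.6, 0.5, 0.3]
width: 51.4
```

```bash
python3 -c "
from h import *;from cell import bot
delta(bot.get_obs(),535.6,-134.5,238,88.7)
s=bot.capture('scene');p=s['pixels']
for n,c in blobs(p,(280,190,60,60),(0,150,60),(8,255,255)): print(n,c)
a=p[180:280,260:360];b=p[120:220,200:300]
cv2.imwrite('pics/d1.png',cv2.resize(np.hstack([a,b]),None,fx=4,fy=4,interpolation=2))"
```

```text
t 14.22 pos [ 535.2 -134.2  294.7] w 51.4 F [0.6 0.5 0.3] zang 88.7 down [-0.001  0.    -1.   ] tool shift [56.7 -0.4 -0.3] twist 0.0
20 [300.8 219.8]
104 [307.74038462 234.5       ]
```

View pics/d1.png

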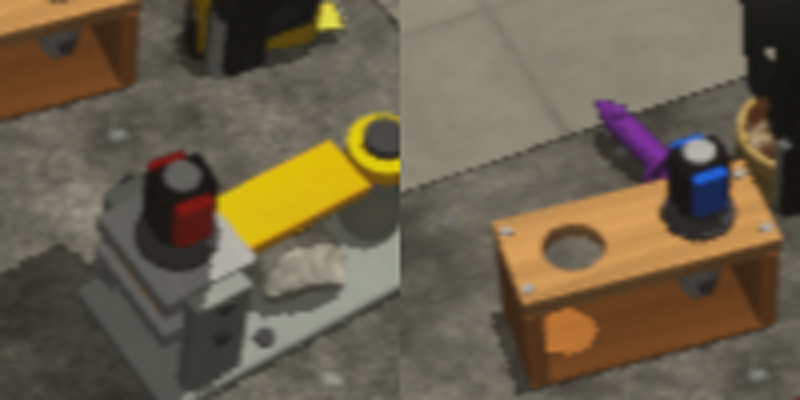

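The red pin is upright with its collar on the top plate and its buttons standing out. The blue pin is in place, and the purple pin lies unmoved since the last view. A final numeric check, then I'll hand in.

Run:
```python
from h import *
from cell import bot
s=bot.capture('scene')
for z in(124,134): print(z,plane(s,305.1,223.8,z).round(1))
c=blobs(s["pixels"],(280,190,60,60),(0,150,60),(8,255,255))
print("buttons",[(n,plane(s,*p,107+0).round(1)) for n,p in c])
print("blue cap @113",plane(s,200+175.5-100,120+37.6,113).round(1))
print("purple",blobs(s["pixels"],(200,100,90,80),(135,90,40),(160,255,255),4))
print(bot.sign_off())
```

```text
124 [ 534.9 -135.2  124. ]
134 [ 530.8 -141.5  134. ]
buttons [(18, array([ 540.3, -113.2,  107. ])), (104, array([ 535. , -146.3,  107. ]))]
blue cap @113 [565.3  37.7 113. ]
purple [(161, array([258.46583851, 154.23602484]))]
the job is handed in; nothing more can be done
None
```

The red pin is locked in the clevis and the job is handed in, but the purple look-alike tipped over along the way and now lies on its side.

**Red pin:** I gripped it by its buttons, lifted it from the rack and lowered it through the clevis hole. It met no resistance until the collar touched the plate, at the height I had predicted. I then let go and backed off 129 mm.

**Last checks:**
- The pin's cap measures (534.9, -135.2) when placed at the seated height of 124 mm, within about 1 mm of the hole.
- The buttons look sprung out in the last picture. I could not see the balls underneath and made no pull test, so the lock is inferred.
- The blue pin's cap is within 2 mm of its first measurement, and it was not touched.
- The run took about 14 s of the 48 s allowed, and every force reading stayed below 12 N.

**What went wrong or disagreed:**
- **Purple look-alike:** It fell while I was descending on or closing over the red pin. My geometry showed clearance and I saw no clear contact force, but the gripper may have brushed it. It came to rest on the table behind the rack. I left it there rather than handle it.
- **Gripper width:** It read 19.6 mm where 23 mm was expected on squeezed buttons. The balls still passed freely through the hole, so I took this as a measuring offset.

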